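# Open the battery cage and hold its gate wide

## Robot

A 6-joint arm with a two-finger parallel gripper is mounted at the origin on a cart in front of the work surface, level with it; the furniture and walls round the work are solid. World frame = base frame: x ahead of the robot, y to its left, z up, the work surface at z = 0. Lengths are in m, angles in rad, forces in N, time in s.
With the tool pointing down it reaches from about 0.25 to 0.775 m from the base axis. Payload 4 kg.
Tool frame: the origin (TCP) lies between the finger pads, 19 mm behind the fingertips; this is the grasp point; z points along the fingers, y is the line along which they close (so a half turn about z gives the same grasp; the last joint's range is limited). The gripper opens to 94 mm and grips with 3 to 60 N. Pads are 16 mm wide; open, the fingers measure 119 mm over their backs; the gripper's body (75 mm by 177 mm) begins 78 mm behind the grasp point.
Start: joints at [-1.206, 0.087, 1.371, -0, 1.684, -0.103], TCP at [0.248, -0.491, 0.224] pointing down, gripper open.
Joint ranges: [-3.1, 3.1], [-0.76, 2.03], [0.27, 2.55], [-1.08, 4.22], [0.17, 2.65], [-2.57, 2.57]. Speed limits (rad/s): [2.79, 2.79, 3.14, 3.14, 3.14, 3.14].

## Interface

Orientations are given as [roll, pitch, yaw] about the fixed x, y, z axes, in that order (R = Rz(yaw) Ry(pitch) Rx(roll)).
In Python, from bench import robot gives the robot as it stands.
- The arm moves only by the tool servo_tool, never from a script. Its argument "moves" is a list of rows, each a list of 5 numbers: the shift along the tool's x, y, z in units of 25 mm (1.0 is 25 mm), then the turn about the tool's z in units of 6 degrees (1.0 is 6 degrees), then the closure, from 0 (fully open) to 1 (shut). In form: [[dx, dy, dz, yaw, gripper], ...]. A call has 1 to 10 rows; each row is the pose to reach, as a shift and turn from the pose commanded when the call began, along the tool's axes at that moment; what a row does not reach only later rows make up. A row lasts 1/12 s, in which the tool goes at most 41.7 mm and 7.16 degrees, less where a joint would pass 70% of its speed; a pose out of reach is approached as far as the arm can. A call with a gripper value outside its range is refused whole. The fingers move at their own pace and stop on an object; the grip force is fixed at half the most. Time passes only in rows, so rows that repeat a pose let the fingers close. It gives the time, the measured TCP pose, the force, the opening and the grip force at its end, in the units of the state.
- robot.get_obs(): the state, without advancing time (a new reading comes with each control period).
- robot.snapshot(name): name is "side" or "top" or "wrist"; returns a dict with "image" (420x560x3 uint8, blue, green, red), "fx", "fy", "cx", "cy" (pixels), "eye" and "orientation" of the camera in the world; the wrist camera has in their place "T_tool_cam" (4x4, takes a point from camera to tool coordinates, whose origin is the TCP and whose axes are the flange's). Camera axes: x right, y down, z forward; pixel columns grow to the right and rows downward; lengths in m; the calibration is good to about 2 mm. The wrist camera is an equidistant fisheye: a pixel r from the principal point sees the ray r / f radians off the axis. A picture is of the moment at which its call begins: read the wrist's pose just before it. There is no depth.
- robot.close_job(): hands the job in; it is judged then, once.
The state is a dict: "time": time; "joint_positions": joint angles; "qvel": joint speeds; "joint_torque": joint torques, N m; "tool_pos": TCP position; "ee_rot": TCP orientation; "wrist_force": force on the tool from outside, world axes, zero at the start; "wrist_torque": the same for the moment, N m; "width": finger opening in m; "finger_force": force on a finger pad.
Only numpy, scipy, OpenCV 4.12 (cv2) and the standard library are available. Lean on these libraries where they do the work, as an engineer would, in place of code of your own. Each camera call takes 0.05 s, during which the arm holds its last target. There are 200 camera calls.

## Task

Open the battery charging cage so that the packs can be taken out: first squeeze the two tabs of the bolt catch, beside the gate on the right, together, so that the bolt is drawn and stays drawn; only then squeeze the two tabs of the gate's handle together and, still gripping them, swing the gate out past its ball detent until it stands wide open, at least 70 degrees. A spring pulls the gate back, so finish while still holding the gate by its handle, wide open and at rest; leave the other things on the bench alone.

Things in the scene. Friction and masses are not known exactly. Their poses are not given: they have to be found in the camera images.
- cage: Fixed wire battery cage, 106 x 250 mm, roof at z 100 mm, two packs inside; grey base with an apron at left front. Origin: centre of underside, on the bench; at yaw 0 its gated front faces -x, its y points left. Closed gate: along x = -50 mm, from the hinge at y +115 to y -49. The four upright tabs (20 mm in x, 10 mm in y, tops at z 145 mm, 45 mm clear) stand on that line.
- bolt_lug (a point): Top centre (z 145 mm) of the fixed aluminium tab of the bolt catch, right-most of the four alike tabs; centre at x -50, y -97 mm in the cage frame, 10 mm thick along y. The rules call it cage_c0.
- bolt_tab (a point): Top centre (z 145 mm) of the sliding tab of the bolt catch, second tab from the right, 10 mm thick; at the start at x -50, y -75 mm in the cage frame, a 12 mm gap to bolt_lug on its right.
- bolt_slide (a joint): Travel of the bolt catch's sliding tab towards bolt_lug, m: 0 = bolt shot in front of the gate (starts at 0 to 0.001), 0.011 = end stop, bolt drawn (21 mm over both tabs; 32 mm at the start). Takes about 3 N; stays where it is left.
- bolt_pinch (a point): Fixed point midway between the two bolt catch tabs as they stand when squeezed together (cage frame x -50, y -91.5, z 142 mm): a TCP point for a grasp from above, fingers closing along the cage's y. Axes are the cage's.
- gate (a joint): Gate angle, rad: 0 shut; positive swings the free edge out to the robot, clockwise from above; stop at 1.6. A damped spring pulls it shut (0.05 Nm at 0, 0.2 Nm at 1.3). A sprung ball in the apron is a detent that takes about 0.4 Nm (3.5 N at the handle) to pass, between 0.5 and 0.7 rad; let go beyond it, the gate swings back to rest against the ball at about 0.7.
- hinge_axis (a point): Point on the vertical hinge axis of the gate at z 142 mm (cage frame x -50, y +115 mm); its axes turn with the gate. The gate is a wire frame reaching 164 mm from the axis, 8 mm thick, z 20 to 97 mm.
- handle_lug (a point): Top centre (z 145 mm) of the fixed tab of the gate's squeeze handle, left-most of the four tabs, on the gate 105 mm from the hinge axis, 10 mm thick along the gate. The rules call it gate_c0.
- trigger_tab (a point): Top centre (z 145 mm) of the sliding trigger tab of the gate's handle, second tab from the left, 10 mm thick, 127 mm from the hinge axis when not squeezed, a 12 mm gap to handle_lug.
- trigger (a joint): Travel of the trigger tab towards handle_lug, m: 0 = its bolt in the latch post, 0.011 = end stop, bolt drawn (21 mm over both tabs; 32 mm not squeezed). A spring of 3 to 5 N returns it. The gate opens only with both bolts drawn.
- handle_pinch (a point): Point on the gate midway between the handle's two tabs as they stand when squeezed, 110.5 mm from the hinge axis, z 142 mm: a TCP point for a grasp from above, fingers closing along the gate. Turns with the gate; its y axis points along the gate to the hinge; gate shut, its axes are the cage's.
- hex_key_set: Bystander: red folding hex key set 22x90x18 mm, loose on the bench, to be left alone. Origin: centre of its underside.
- green_board: Bystander: green circuit board 52x85x18 mm, loose on the bench, to be left alone. Origin: centre of its underside.
- calipers: Bystander: calipers 67x200x13 mm, loose on the bench, to be left alone. Origin: centre of its underside.
- marker_pen: Bystander: marker pen 17x135x16 mm, loose on the bench, to be left alone. Origin: centre of its underside.
- oil_dropper: Bystander: small dropper bottle 33x34x102 mm, loose on the bench, to be left alone. Origin: centre of its underside.
- brass_bushing: Bystander: flanged bushing 32x32x26 mm, loose on the bench, to be left alone. Origin: centre of its underside.
- tape_masking: Bystander: roll of masking tape 98x96x25 mm, loose on the bench, to be left alone. Origin: centre of its underside.

How it is judged:
By the outcome, as a careful person would: the job done as asked, in the order asked, and still so for the second after the job is handed in, while the arm keeps its last pose, push and grip.
It also fails if it takes over 48 s, if anything falls off the work surface, if the arm or the gripper's body presses on something with over 40 N, if the wrist force passes 120 N, or if a joint passes its speed limit or range.

## Working session

There is one attempt and no reset: what is moved stays moved. The work goes in short steps, Python scripts to look and compute and a tool call to move; the robot and the scene stay as the last step left them, time stands still between calls to the robot, and variables do not carry over. Pictures are saved under pics/ and viewed, at most 10 in all, crops included, and the job is handed in when it is done.

Besides the shell and the picture viewer there is one more tool, called as name(argument=value, ...) on one line, values as JSON. servo_tool: Moves the arm, as the interface text tells. Its arguments: {"type":"object","properties":{"moves":{"type":"array"}},"required":["moves"]}

```bash
mkdir -p pics; python3 - <<'E'
from bench import robot
import cv2,pickle
o=robot.get_obs();print(o)
S={}
for n in("top","side"):
    s=robot.snapshot(n);S[n]=s;cv2.imwrite(f"pics/{n}0.png",s["image"]);print(n,{k:v for k,v in s.items() if k!="image"})
pickle.dump(S,open("s0.pkl","wb"))
E
```

```text
{'time': 0.0, 'joint_positions': array([-1.20611310e+00,  8.79265806e-02,  1.37223358e+00, -1.63499373e-05,
        1.68360637e+00, -1.03120352e-01]), 'qvel': array([ 0.00136199,  0.00102778, -0.00020505,  0.00036488,  0.00132696,
       -0.00012483]), 'joint_torque': array([-1.07760259e-04, -3.40184677e+01, -3.02426755e+01,  7.18362350e-02,
        3.30178253e-02, -1.74577840e-04]), 'tool_pos': array([ 0.24780859, -0.4904406 ,  0.22313016]), 'ee_rot': array([-3.13942865e+00, -2.07610226e-04,  4.67801532e-01]), 'wrist_force': array([ 0.02585416, -0.41186989, -0.66624729]), 'wrist_torque': array([-0.00196736,  0.04089583, -0.03408706]), 'finger_force': 0.0, 'width': 0.09431324392122907}
top {'fx': 419.7955695234262, 'fy': 419.7955695234262, 'cx': 278.86965516282953, 'cy': 198.80892942810405, 'eye': array([ 0.3517835 , -0.05959955,  1.22421752]), 'orientation': array([-2.9533159 ,  0.00636769, -1.56599617])}
side {'fx': 483.3127595303333, 'fy': 483.3127595303333, 'cx': 280.8907181340111, 'cy': 202.73983254085283, 'eye': array([ 0.23506826, -1.22344769,  0.59161707]), 'orientation': array([-1.95984137, -0.0235011 , -0.24851188])}
```

View pics/top0.png

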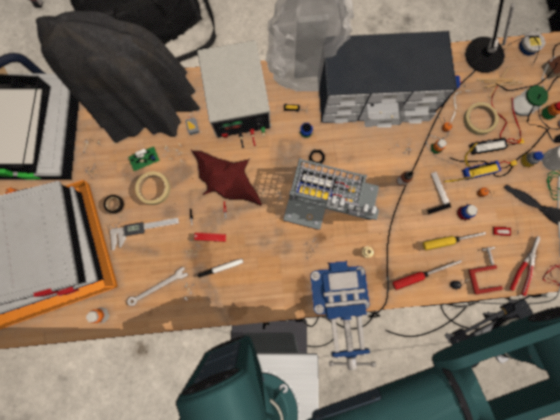

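View pics/side0.png

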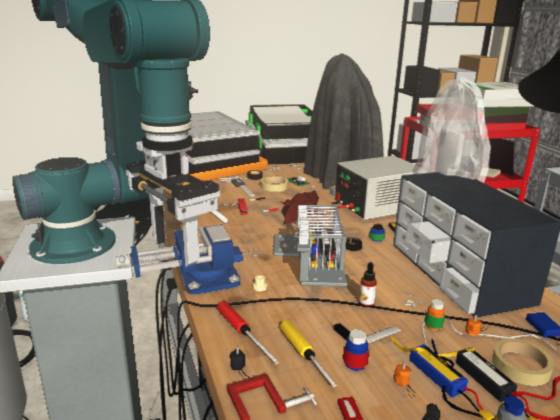

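The top view shows the cage near (333,190) with its apron at lower left (305,210). The side view shows it near (320,245). I'll enlarge both.

```bash
python3 - <<'E'
import cv2,numpy as np
a=cv2.imread("pics/top0.png")[150:235,275:390];b=cv2.imread("pics/side0.png")[190:300,265:365]
cv2.imwrite("pics/c1.png",cv2.resize(a,None,fx=6.9,fy=6.9,interpolation=cv2.INTER_CUBIC))
cv2.imwrite("pics/c2.png",cv2.resize(b,None,fx=5.4,fy=5.4,interpolation=cv2.INTER_CUBIC))
E
```

```text
(no output)
```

View pics/c1.png

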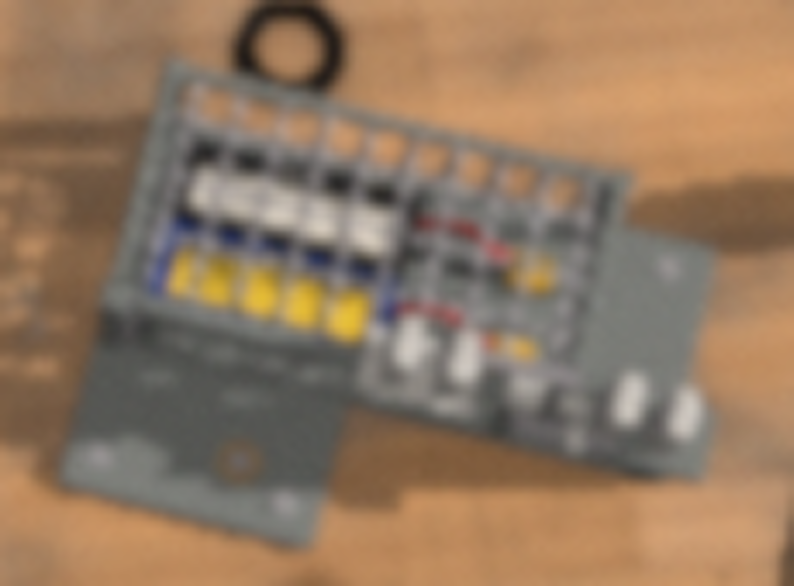

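View pics/c2.png

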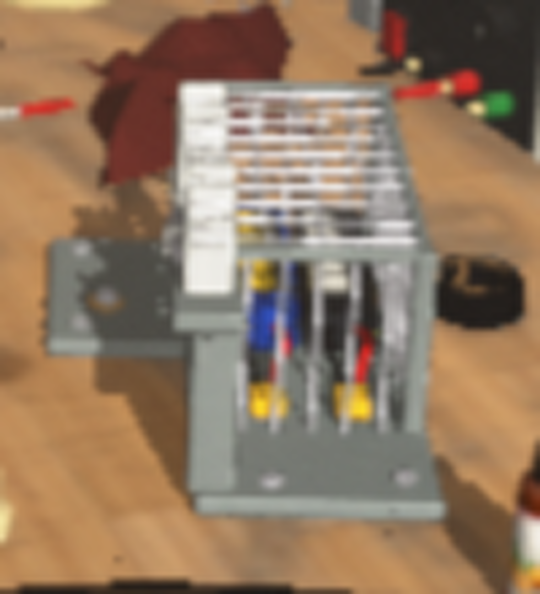

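The four white tabs appear in the crop at about (410,342), (463,355), (629,398) and (685,412). Their outer spacing is about 106 mm, against 107 mm expected. The gate is shut, and the apron is at left front.

```bash
cat > h.py <<'E'
import numpy as np,cv2
from scipy.spatial.transform import Rotation as R
def ray(s,u,v):
    d=np.array([(u-s["cx"])/s["fx"],(v-s["cy"])/s["fy"],1.]);return R.from_euler("xyz",s["orientation"]).as_matrix()@d
def onz(s,u,v,z):
    d=ray(s,u,v);return s["eye"]+d*(z-s["eye"][2])/d[2]
def proj(s,p):
    q=R.from_euler("xyz",s["orientation"]).as_matrix().T@(np.array(p)-s["eye"]);return np.array([s["cx"]+s["fx"]*q[0]/q[2],s["cy"]+s["fy"]*q[1]/q[2]])
Y=np.array([.01,-.012,-.075,-.097])
def fit(P):  # cage pose from tab tops
    P=np.array(P)[:,:2];c=P.mean(0);d=(Y-Y.mean())@(P-c);yaw=np.arctan2(-d[0],d[1])
    Rz=np.array([[np.cos(yaw),-np.sin(yaw)],[np.sin(yaw),np.cos(yaw)]])
    return c-Rz@[-.05,Y.mean()],yaw,Rz
E
python3 - <<'E'
from h import *
import pickle
S=pickle.load(open("s0.pkl","rb"));s=S["top"];im=s["image"]
hsv=cv2.cvtColor(im,cv2.COLOR_BGR2HSV)
P=[];
for x,y in[(410,342),(463,355),(629,398),(685,412)]:
    u,v=x/6.9+275-.5,y/6.9+150-.5
    u0,v0=int(round(u)),int(round(v));w=im[v0-4:v0+5,u0-3:u0+4].astype(float).min(2);w=np.clip(w-150,0,None)
    g=np.mgrid[v0-4:v0+5,u0-3:u0+4];cu,cv_=(w*g[1]).sum()/w.sum(),(w*g[0]).sum()/w.sum()
    P.append(onz(s,cu,cv_,.145));print((u,v),(cu,cv_),P[-1],w.sum())
for Q in(P,[onz(s,x/6.9+274.5,y/6.9+149.5,.145) for x,y in[(410,342),(463,355),(629,398),(685,412)]]):
    c,yaw,Rz=fit(Q);print(c,yaw,np.degrees(yaw))
    for y in Y: print(c+Rz@[-.05,y])
    for n,p in(("pinch",[-.05,-.0915]),("handle",[-.05,.0045]),("hinge",[-.05,.115])):print(n,c+Rz@p)
    # check: cage corners in top and side crops
    for q in[(.053,.125,.1),(.053,-.08,.1),(-.05,-.097,.145),(-.05,.01,.145)]:
        w=np.r_[c+Rz@q[:2],q[2]];print(q,(proj(S["top"],w)+.5-[275,150])*6.9,(proj(S["side"],w)+.5-[265,190])*5.4)
E
```

```text
(333.92028985507244, 199.06521739130434) (np.float64(334.2007233273056), np.float64(199.5497287522604)) [ 0.55592688 -0.19638766  0.145     ] 553.0
(341.6014492753623, 200.94927536231884) (np.float64(342.18503118503116), np.float64(201.59043659043658)) [ 0.55057855 -0.21711171  0.145     ] 481.0
(365.65942028985506, 207.18115942028984) (np.float64(366.00208333333336), np.float64(207.26041666666666)) [ 0.53579296 -0.2787116   0.145     ] 480.0
(373.77536231884056, 209.21014492753622) (np.float64(374.1017612524462), np.float64(209.5499021526419)) [ 0.52983238 -0.29954258  0.145     ] 511.0
[ 0.60207875 -0.21784166] -0.24460082339175201 -14.014594845772212
[ 0.55598873 -0.19603087]
[ 0.55066102 -0.21737602]
[ 0.53540437 -0.27850076]
[ 0.53007665 -0.29984591]
pinch [ 0.53140858 -0.29450962]
handle [ 0.5546568  -0.20136715]
hinge [ 0.58141648 -0.09415629]
(0.053, 0.125, 0.1) [175.58489003  53.24711143] [390.79677292  85.27682476]
(0.053, -0.08, 0.1) [674.96394144 174.60375035] [444.84949277 272.27912241]
(-0.05, -0.097, 0.145) [688.03380817 413.70758358] [206.7457595  187.41638449]
(-0.05, 0.01, 0.145) [410.98908627 345.17935535] [195.7548987   86.56764419]
[ 0.60334251 -0.21735166] -0.25274726711024337 -14.481351688882627
[ 0.5574317  -0.19516612]
[ 0.55193027 -0.21646716]
[ 0.53617619 -0.27746559]
[ 0.53067476 -0.29876663]
pinch [ 0.53205011 -0.29344137]
handle [ 0.55605634 -0.20049138]
hinge [ 0.58368851 -0.09350207]
(0.053, 0.125, 0.1) [176.00529869  48.11617918] [395.01069609  85.0948706 ]
(0.053, -0.08, 0.1) [674.33306545 173.32119354] [445.81587178 271.92315172]
(-0.05, -0.097, 0.145) [685.10629632 412.13080801] [207.39194618 186.20516719]
(-0.05, 0.01, 0.145) [408.62960542 341.42949791] [198.30736193  85.59756217]
```

servo_tool(moves=[[0.7, -0.1, 0, -0.6, 0], [2, -0.3, 0, -1.7, 0], [3.5, -0.5, 0, -2.9, 0], [5, -0.7, 0, -4, 0], [6.5, -0.9, 0, -5.2, 0], [8, -1.1, 0, -6.4, 0], [9.5, -1.3, 0, -7.5, 0], [11, -1.5, 0, -8.7, 0], [12.3, -1.7, 0, -9.8, 0], [13, -1.8, 0, -10.8, 0]])

```text
time: 0.93
tool_pos: [0.5202, -0.3013, 0.2233]
ee_rot: [-3.141, -0.002, 1.608]
wrist_force: [1.0, -0.4, 0.3]
width: 0.0941
finger_force: 0.0
```

servo_tool(moves=[[0, 0, 0, -1, 0], [0, 0, 0, -2.1, 0], [0, 0, 0, -3.2, 0], [0, 0, 0, -4.3, 0], [0, 0, 0, -5.5, 0], [0, 0, 0, -6.7, 0], [0, 0, 0, -7.8, 0], [0, 0, 0, -9, 0], [0, 0, 0, -10.2, 0], [0, 0, 0, -11.3, 0]])

```text
time: 1.77
tool_pos: [0.5176, -0.304, 0.2235]
ee_rot: [3.141, -0.001, 2.788]
wrist_force: [0.1, -0.4, 0.5]
width: 0.0937
finger_force: 0.0
```

servo_tool(moves=[[0, 0, 0, -0.7, 0], [0, 0, 0, -1.1, 0], [0, 0, 0, -1.1, 0], [0, 0, 0, -1.1, 0]])

```text
time: 2.1
tool_pos: [0.5176, -0.3041, 0.2237]
ee_rot: [3.141, -0.001, 2.896]
wrist_force: [-0.4, 0.2, 0.2]
width: 0.0938
finger_force: 0.0
```

```bash
python3 - <<'E'
from bench import robot
import cv2,pickle
o=robot.get_obs();s=robot.snapshot("wrist");s["o"]=o;t=robot.snapshot("top")
pickle.dump((s,t),open("s1.pkl","wb"));cv2.imwrite("pics/w1.png",s["image"])
print(o["tool_pos"],o["ee_rot"],o["joint_positions"],{k:v for k,v in s.items() if k not in("image","o")})
E
```

```text
[ 0.5176349 -0.3040831  0.2237231] [ 3.14127813e+00 -9.32913820e-04  2.89613937e+00] [-6.25527839e-01  2.00676992e-01  1.24399753e+00 -5.44664453e-05
  1.69790116e+00 -1.95087762e+00] {'fx': 325.19226210127806, 'fy': 325.19226210127806, 'cx': 283.376363267093, 'cy': 210.07970740462036, 'T_tool_cam': array([[-4.44171201e-05, -9.70318308e-01, -2.41831303e-01,
         7.03137098e-02],
       [ 9.99999850e-01, -1.75153695e-04,  5.19112794e-04,
        -7.01715133e-05],
       [-5.46062294e-04, -2.41831244e-01,  9.70318170e-01,
        -1.60884219e-01],
       [ 0.00000000e+00,  0.00000000e+00,  0.00000000e+00,
         1.00000000e+00]])}
```

View pics/w1.png

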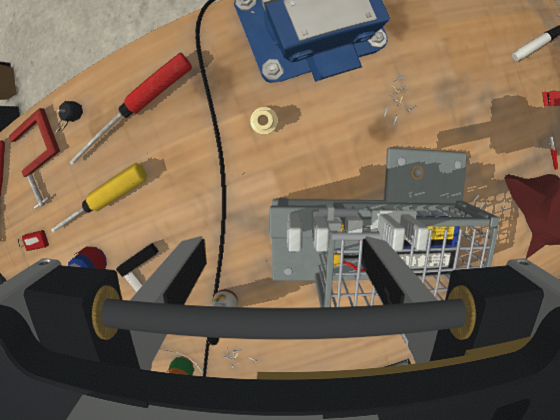

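The wrist view shows the cage at right centre. The bolt tabs are near (294,239) and (322,237), and the handle tabs are near (395–412,232), partly behind the finger. I'll overlay the predicted tops on an enlarged crop.

```bash
cat >> h.py <<'E'
def wT(s):
    T=np.eye(4);T[:3,:3]=R.from_euler("xyz",s["o"]["ee_rot"]).as_matrix();T[:3,3]=s["o"]["tool_pos"];return T@s["T_tool_cam"]
def wonz(s,u,v,z):
    T=wT(s);a=np.array([u-s["cx"],v-s["cy"]])/s["fx"];r=np.hypot(*a);d=T[:3,:3]@np.r_[a/r*np.sin(r),np.cos(r)];return T[:3,3]+d*(z-T[2,3])/d[2]
def wproj(s,p):
    q=np.linalg.inv(wT(s))@np.r_[p,1];n=np.hypot(q[0],q[1]);r=np.arctan2(n,q[2]);return np.array([s["cx"],s["cy"]])+s["fx"]*r*q[:2]/n
def rect(y,x0=-.06,x1=-.04,h=.005): return [(x0,y-h),(x1,y-h),(x1,y+h),(x0,y+h)]
E
python3 - <<'E'
from h import *
import pickle
s,t=pickle.load(open("s1.pkl","rb"))
yaw=-.249;c=np.array([.6027,-.2176]);Rz=R.from_euler("z",yaw).as_matrix()[:2,:2]
x0,y0=265,195;f=6
im=cv2.resize(s["image"][y0:y0+98,x0:x0+133],None,fx=f,fy=f,interpolation=cv2.INTER_CUBIC)
for y in Y:
    p=np.array([(wproj(s,np.r_[c+Rz@q,.145])+.5-[x0,y0])*f for q in rect(y)]);cv2.polylines(im,[p.astype(int)],1,(0,0,255),1)
cv2.imwrite("pics/w1c.png",im)
E
```

```text
(no output)
```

View pics/w1c.png

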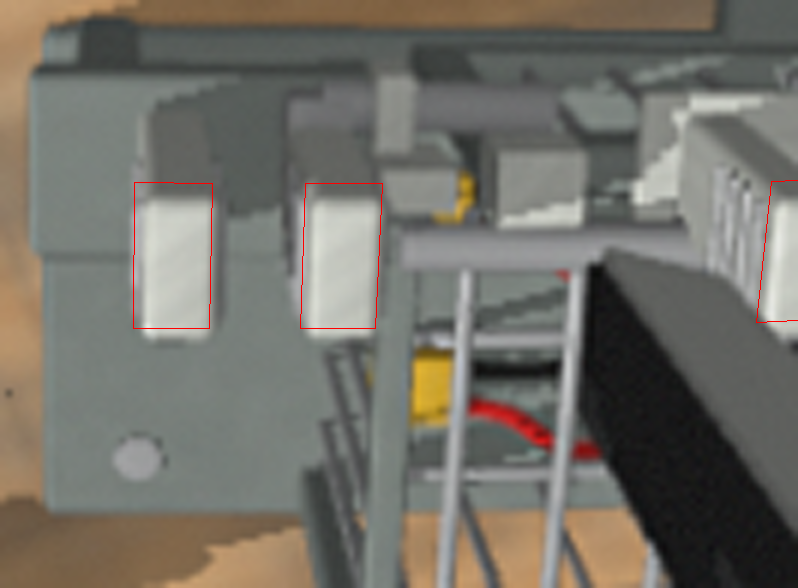

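The overlay agrees to within 2 px. The bolt tab tops centre at crop (178,267) and (343,267), about 11 crop pixels (roughly 1.5 mm) beyond the prediction in cage +x. The third tab's left edge is also close.

```bash
python3 - <<'E'
from h import *
import pickle
s,t=pickle.load(open("s1.pkl","rb"));f=6
yaw=-.249;Rz=R.from_euler("z",yaw).as_matrix()[:2,:2]
A,B=[wonz(s,u/f-.5+265,267/f-.5+195,.145) for u in(178,343)]
print(A,B,np.linalg.norm(A-B))
# third tab left edges (770->764): near side corner at bottom (762,336)
C=wonz(s,762/f-.5+265,336/f-.5+195,.145);print(C, "rel A in cage axes",Rz.T@(B-A)[:2],Rz.T@(C-A)[:2])
T=s["o"]["tool_pos"];r=s["o"]["ee_rot"];Rt=R.from_euler("xyz",r).as_matrix()
c=(A[:2]+B[:2])/2-Rz@[-.05,-.086];print("cage",c)
for n,p in(("bolt",[-.05,-.0915]),("handle",[-.05,.0045]),("hinge",[-.05,.115])):
    w=np.r_[c+Rz@p,.142];print(n,w,"units",Rt.T@(w-T)/.025)
E
```

```text
[ 0.53186683 -0.2988992   0.145     ] [ 0.53721051 -0.27801741  0.145     ] 0.02155467456942927
[ 0.56197621 -0.22374653  0.145     ] rel A in cage axes [3.28800288e-05 2.15546495e-02] [0.01066054 0.08025491]
cage [ 0.60419004 -0.21743235]
bolt [ 0.53318328 -0.29378868  0.142     ] units [-0.50628329  0.54953437  3.26862627]
handle [ 0.55684103 -0.20074938  0.142     ] units [-0.51990266  4.38951004  3.26982131]
hinge [ 0.58407209 -0.09365728  0.142     ] units [-0.53557913  8.80948202  3.27119686]
```

servo_tool(moves=[[-0.25, 0.25, 0, 0, 0], [-0.5, 0.55, 0.2, 0, 0], [-0.5, 0.55, 0.8, 0, 0], [-0.5, 0.55, 1.5, 0, 0], [-0.5, 0.55, 2.2, 0, 0], [-0.5, 0.55, 2.8, 0, 0], [-0.5, 0.55, 3.15, 0, 0], [-0.5, 0.55, 3.25, 0, 0], [-0.5, 0.55, 3.25, 0, 0]])

```text
time: 2.95
tool_pos: [0.5333, -0.2933, 0.1421]
ee_rot: [3.141, -0.002, 2.898]
wrist_force: [0.6, -0.5, 0.8]
width: 0.0942
finger_force: 0.0
```

servo_tool(moves=[[0, 0, 0, 0, 0.4], [0, 0, 0, 0, 0.5], [0, 0, 0, 0, 0.6], [0, 0, 0, 0, 0.65], [0, 0, 0, 0, 0.7], [0, 0, 0, 0, 0.75], [0, 0, 0, 0, 0.8], [0, 0, 0, 0, 0.8], [0, 0, 0, 0, 0.8], [0, 0, 0, 0, 0.8]])

```text
time: 3.78
tool_pos: [0.5335, -0.2928, 0.143]
ee_rot: [3.139, -0.0, 2.898]
wrist_force: [-0.0, 3.9, 0.9]
width: 0.031
finger_force: 1.6
```

servo_tool(moves=[[0, 0, 0, 0, 0.85], [0, 0, 0, 0, 0.9], [0, 0, 0, 0, 1], [0, 0, 0, 0, 1], [0, 0, 0, 0, 1], [0, 0, 0, 0, 1], [0, 0, 0, 0, 1], [0, 0, 0, 0, 1]])

```text
time: 4.45
tool_pos: [0.5333, -0.2936, 0.1431]
ee_rot: [3.141, -0.0, 2.897]
wrist_force: [-1.0, 3.0, 1.7]
width: 0.0201
finger_force: 30.1
```

servo_tool(moves=[[0, 0, 0, 0, 0.7], [0, 0, 0, 0, 0.4], [0, 0, 0, 0, 0], [0, 0, 0, 0, 0], [0, 0, 0, 0, 0], [0, 0, 0, 0, 0], [0, 0, 0, 0, 0], [0, 0, 0, 0, 0]])

```text
time: 5.12
tool_pos: [0.5332, -0.294, 0.143]
ee_rot: [-3.141, 0.0, 2.897]
wrist_force: [0.8, -0.0, 0.7]
width: 0.0697
finger_force: 0.0
```

servo_tool(moves=[[0, 0, -0.3, 0, 0], [0, 0, -0.9, 0, 0], [0, 0, -1.7, 0, 0], [0, 0, -2.5, 0, 0], [0, 0, -3, 0, 0], [0, 0, -3.2, 0, 0], [0, 0, -3.2, 0, 0], [0, 0, -3.2, 0, 0]])

```text
time: 5.78
tool_pos: [0.5331, -0.2938, 0.2226]
ee_rot: [3.141, -0.001, 2.897]
wrist_force: [-0.3, -1.2, -1.2]
width: 0.0939
finger_force: 0.0
```

```bash
python3 - <<'E'
from bench import robot
from h import *
import pickle
o=robot.get_obs();s=robot.snapshot("wrist");s["o"]=o;pickle.dump(s,open("s2.pkl","wb"))
yaw=-.249;c=np.array([.60419,-.21743]);Rz=R.from_euler("z",yaw).as_matrix()[:2,:2]
x0,y0=255,190;f=5
im=cv2.resize(s["image"][y0:y0+110,x0:x0+158],None,fx=f,fy=f,interpolation=cv2.INTER_CUBIC)
for y in(.01,-.012,-.086,-.097):
    p=np.array([(wproj(s,np.r_[c+Rz@q,.145])+.5-[x0,y0])*f for q in rect(y)]);cv2.polylines(im,[p.astype(int)],1,(0,0,255),1)
cv2.imwrite("pics/w2c.png",im)
T=o["tool_pos"];Rt=R.from_euler("xyz",o["ee_rot"]).as_matrix()
w=np.r_[c+Rz@[-.05,.0045],.142];print(T,o["ee_rot"],o["width"],"units",Rt.T@(w-T)/.025)
E
```

```text
[ 0.53311852 -0.29380606  0.22257415] [ 3.14147885e+00 -5.15636904e-04  2.89732081e+00] 0.09385435806437187 units [-0.02213884  3.84098203  3.22339212]
```

View pics/w2c.png

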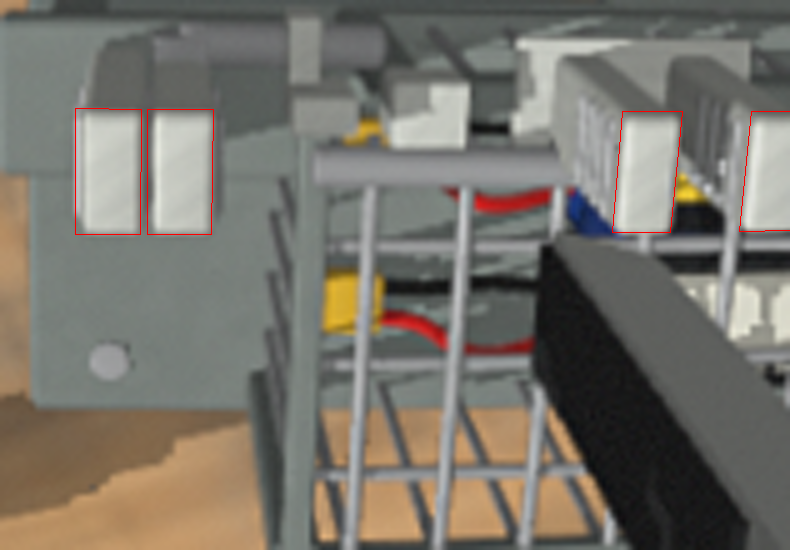

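The bolt tabs at crop (110,172) and (181,172) now match the drawn prediction, so the bolt is drawn. The handle tabs at (648,172) and about (770,172) also match.

servo_tool(moves=[[0, 0.6, 0, 0, 0], [0, 1.8, 0, 0, 0], [0, 3, 0, 0, 0], [0, 3.6, 0, 0, 0], [0, 3.84, 0.3, 0, 0], [0, 3.84, 1.2, 0, 0], [0, 3.84, 2.2, 0, 0], [0, 3.84, 2.9, 0, 0], [0, 3.84, 3.2, 0, 0], [0, 3.84, 3.2, 0, 0]])

```text
time: 6.67
tool_pos: [0.5547, -0.2004, 0.1394]
ee_rot: [3.141, -0.006, 2.897]
wrist_force: [-0.2, 0.1, 0.7]
width: 0.094
finger_force: 0.0
```

servo_tool(moves=[[0, 0, 0, 0, 0.4], [0, 0, 0, 0, 0.5], [0, 0, 0, 0, 0.6], [0, 0, 0, 0, 0.7], [0, 0, 0, 0, 0.8], [0, 0, 0, 0, 0.9], [0, 0, 0, 0, 1], [0, 0, 0, 0, 1], [0, 0, 0, 0, 1], [0, 0, 0, 0, 1]])

```text
time: 7.5
tool_pos: [0.5562, -0.202, 0.1431]
ee_rot: [-3.139, 0.0, 2.897]
wrist_force: [-0.1, -4.2, -0.6]
width: 0.0311
finger_force: 1.9
```

servo_tool(moves=[[0, 0, 0, 0, 1], [0, 0, 0, 0, 1], [0, 0, 0, 0, 1], [0, 0, 0, 0, 1]])

```text
time: 7.83
tool_pos: [0.5569, -0.1998, 0.1431]
ee_rot: [3.14, 0.0, 2.898]
wrist_force: [0.9, 2.8, -0.1]
width: 0.0203
finger_force: 30.1
```

servo_tool(moves=[[0.12, 0, 0, 0.25, 1], [0.23, 0.01, 0, 0.5, 1], [0.46, 0.02, 0, 1, 1], [0.69, 0.05, 0, 1.5, 1], [0.92, 0.1, 0, 2, 1], [0.92, 0.1, 0, 2, 1]])

```text
time: 8.33
tool_pos: [0.5351, -0.1913, 0.1431]
ee_rot: [3.139, 0.001, 2.688]
wrist_force: [5.2, 3.8, -1.6]
width: 0.0201
finger_force: 30.1
```

```bash
cat > chk.py <<'E'
from bench import robot
from h import *
o=robot.get_obs();T=o["tool_pos"];H=np.array([.58407,-.09366]);d=T[:2]-H
a=np.degrees(np.arctan2(d[0]*np.sin(-.249)*-1*-1,1)) if 0 else np.degrees((np.arctan2(-np.cos(.249),-np.sin(.249))-np.arctan2(d[1],d[0]))%(2*np.pi))
print("t",o["time"],"pos",T,"r",np.linalg.norm(d),"angle from pos",a,"from yaw",np.degrees(-.249+np.pi-o["ee_rot"][2]),"F",o["wrist_force"],"M",o["wrist_torque"],"w",o["width"],o["finger_force"],"q",o["joint_positions"].round(2))
E
python3 chk.py
```

```text
t 8.3333 pos [ 0.5351275  -0.19130206  0.14307726] r 0.10922151635329004 angle from pos 12.355396015704416 from yaw 11.731134098873662 F [ 5.16451963  3.83867349 -1.60097087] M [ 0.30384189 -0.71690628 -0.18902181] w 0.020107390838857844 30.09244680404663 q [-0.44  0.16  1.46  0.    1.53 -1.56]
```

servo_tool(moves=[[0.23, 0.01, 0, 0.5, 1], [0.46, 0.02, 0, 1, 1], [0.69, 0.05, 0, 1.5, 1], [0.92, 0.1, 0, 2, 1], [1.14, 0.15, 0, 2.5, 1], [1.37, 0.22, 0, 3, 1], [1.58, 0.29, 0, 3.5, 1], [1.8, 0.38, 0, 4, 1], [2.01, 0.48, 0, 4.5, 1], [2.21, 0.59, 0, 5, 1]])

```text
time: 9.17
tool_pos: [0.4937, -0.1539, 0.143]
ee_rot: [3.136, 0.001, 2.165]
wrist_force: [7.6, 4.0, -2.8]
width: 0.0201
finger_force: 30.1
```

```bash
python3 chk.py
```

```text
t 9.1667 pos [ 0.49367019 -0.15394523  0.14301146] r 0.1086574199531801 angle from pos 42.03508551979114 from yaw 41.705543038246994 F [ 7.6410139   4.01264349 -2.76453615] M [ 0.3665233  -1.25829759  0.08835604] w 0.02014009658412478 30.114414989948273 q [-0.41  0.04  1.58  0.    1.52 -1.01]
```

servo_tool(moves=[[0.23, 0.01, 0, 0.5, 1], [0.46, 0.03, 0, 1, 1], [0.69, 0.06, 0, 1.5, 1], [0.92, 0.11, 0, 2, 1], [1.14, 0.16, 0, 2.5, 1], [1.37, 0.23, 0, 3, 1], [1.58, 0.31, 0, 3.5, 1], [1.8, 0.4, 0, 4, 1], [2.01, 0.5, 0, 4.5, 1], [2.21, 0.61, 0, 5, 1]])

```text
time: 10.0
tool_pos: [0.4759, -0.1007, 0.143]
ee_rot: [3.136, 0.001, 1.641]
wrist_force: [9.3, 0.6, -4.1]
width: 0.0203
finger_force: 30.2
```

servo_tool(moves=[[0.23, 0.01, 0, 0.5, 1], [0.46, 0.02, 0, 1, 1], [0.62, 0.05, 0, 1.35, 1], [0.69, 0.06, 0, 1.5, 1], [0.69, 0.06, 0, 1.5, 1], [0.69, 0.06, 0, 1.5, 1], [0.69, 0.06, 0, 1.5, 1], [0.69, 0.06, 0, 1.5, 1], [0.69, 0.06, 0, 1.5, 1]])

```text
time: 10.75
tool_pos: [0.4761, -0.0839, 0.1431]
ee_rot: [3.136, 0.0, 1.486]
wrist_force: [8.6, -0.2, -4.1]
width: 0.0201
finger_force: 30.2
```

```bash
python3 chk.py; python3 - <<'E'
from bench import robot
import cv2,numpy as np
t=robot.snapshot("top")["image"][140:245,265:385];w=robot.snapshot("wrist")["image"]
b=cv2.resize(t,None,fx=4,fy=4,interpolation=cv2.INTER_CUBIC)[:420,:300]
cv2.imwrite("pics/f.png",cv2.resize(np.hstack([w[:,100:],b]),(760,420)))
E
```

```text
t 10.75 pos [ 0.4761105  -0.08385856  0.14305306] r 0.10840351176126373 angle from pos 80.92090475504635 from yaw 80.56685864609472 F [ 8.63412648 -0.18219056 -4.0585255 ] M [ 0.03761066 -1.08975549  0.32052037] w 0.020138079354387446 30.193185210227966 q [-0.29 -0.03  1.66  0.    1.51 -0.21]
```

View pics/f.png

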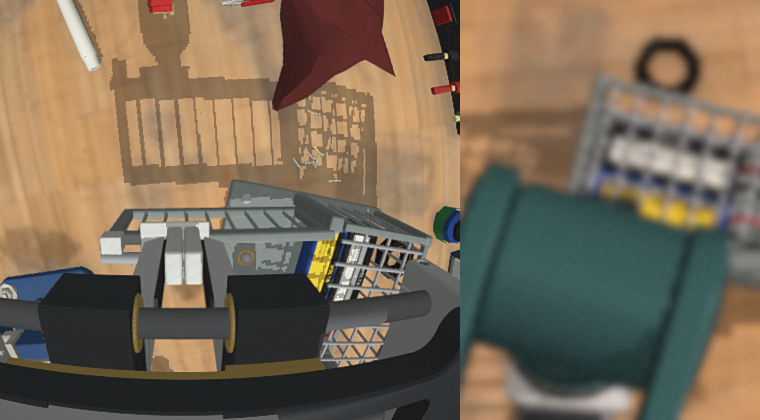

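The wrist view shows both handle tabs gripped at about (185,255). The gate stands out from the cage at about 80°, past the ball at (247,257), and it is at rest.

```bash
python3 -c "
from bench import robot
print(abs(robot.get_obs()['qvel']).max());print(robot.close_job())"
```

```text
0.0020885619616626207
the job is handed in; nothing more can be done
None
```

The job is handed in: the bolt was drawn first and seen to stay drawn after release, then the gate was swung past the detent to about 80° and is held there by its squeezed handle, at rest, at 10.8 s.

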